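Show which frame corner still needs a bracket, and log it

TASK

One corner of the square wooden frame still has no bracket: point at that bare corner with your fingertips, a couple of centimetres above it, for two seconds, then point in the same way for two seconds at the spare plate on the rubber mat that is missing there, the L-shaped one like those on the other corners. Then log it: press the push button on the grey box fully down with the fingertips, let it come back up and move clear. Do not point at or hover low over any other corner or plate, and do not touch, move or pick up the frame, the plates, the mat or the things lying about.

Things in the scene. Friction and masses are not known exactly. Their poses are not given: they have to be found in the camera images.
- bare_corner (a point): centre of the frame's bare corner, on its top face. The frame is a square of pale wood, 160 mm outside, bars 30 mm wide and 18 mm thick, lying on a round brown turntable board (240 mm across, 25 mm high, fixed, cannot turn). Frame top 43 mm above the table. Three corners carry a flat L-shaped steel bracket (50 mm legs, 16 mm wide, 3 mm thick); this one shows only wood and its diagonal joint line. z up.
- fitted_corner_a (a point): centre of a frame corner that already has its bracket, on the bracket's top face (46 mm above the table). Next to the bare corner, 130 mm away.
- fitted_corner_b (a point): the same, at the corner diagonally opposite the bare one.
- fitted_corner_c (a point): the same, at the other corner next to the bare one.
- jig: the turntable board and the frame fixed to it, one fixed piece. Origin under the board's centre at table height. The bare corner is at +65, +65 mm in x, y of its axes.
- angle_spot (a point): spot near the elbow, on the top face, of the spare L-shaped steel bracket: legs 50 mm, 16 mm wide, 4 mm thick. It lies loose on a black rubber mat (110 x 250 x 6 mm) in a row of three spare plates about 85 mm apart; their top faces are 10 mm above the table. z up.
- angle: the spare L-shaped bracket itself, 42 g. Origin under the middle of its 50 x 50 mm outline; the elbow is towards its -x, -y corner. Loose, must stay where it lies. 
- straight_spot (a point): centre of the top face of the spare straight steel plate, 70 x 16 x 4 mm, on the mat.
- straight: the straight plate itself, origin under its centre. Loose, must stay where it lies. 
- tee_spot (a point): top face of the spare T-shaped steel plate (60 mm bar, 34 mm stem, 16 mm wide, 4 mm thick), on the mat, near where stem meets bar.
- tee: the T-shaped plate itself, origin under the middle of its outline. Loose, must stay where it lies. 
- mat: the black rubber mat under the spare plates, 110 x 250 x 6 mm, fixed. Origin under its centre, long side along its y.
- log_button (a joint): travel of the push button, 0 when up, 0.006 m when fully pressed; counted as pressed from 0.004. A spring brings it back; fully down takes about 4 N straight down.
- log_button_top (a point): centre of the top face of the push button: a dark grey round button 36 mm across in a black collar on a grey box 70 x 70 x 40 mm that is fixed to the table between the frame and the mat. Button top 62 mm above the table when up, standing 10 mm proud of the collar (52 mm across).
- tin: a low round metal tin, 50 mm across, 45 mm high, standing inside the frame; its top is 70 mm above the table. Origin under its centre. Loose, must stay where it lies. 
- screwdriver: a screwdriver lying at the robot's right. Loose, must stay where it lies. 
- glue: a white bottle, 60 mm across, 100 mm high, at the far side of the table. Origin under its centre. Loose, must stay where it lies. 
- hammer: a hammer lying at the far side of the table. Loose, must stay where it lies. 
- strip: a loose strip of pale wood, 220 x 30 x 18 mm, lying at the robot's left. Origin under its centre. Loose, must stay where it lies. 
Not all that is in view belongs to the job. Several things look just like the jig: the one meant starts farthest to the robot's right.

How it is judged:
By the outcome, as a careful person would: the job done as asked, in the order asked, and still so for the second after the job is handed in, with the robot touching nothing.
It also fails if it takes over 58 s, if anything falls off the work surface, if the arm or the gripper's body presses on something with over 40 N, if the wrist force passes 120 N, or if a joint passes its speed limit or range.

ROBOT

A 7-joint arm with a two-finger parallel gripper is mounted at the origin on the work surface. World frame = base frame: x ahead of the robot, y to its left, z up, the work surface at z = 0. Lengths are in m, angles in rad, forces in N, time in s.
With the tool pointing down it reaches from about 0.425 to 0.875 m from the base axis. Payload 8.4 kg.
Tool frame: the origin (TCP) lies at the very end of the fingers, on their centre line; the grasp point (between the pads) lies 19 mm behind it; z points along the fingers, y is the direction in which the jaws open and shut (so a half turn about z gives the same grasp; the last joint's range is limited). The gripper opens to 85 mm and grips with 20 to 120 N. Pads are 22 mm wide; open, the fingers measure 114 mm over their backs; the gripper's body (76 mm by 85 mm) begins 54 mm behind the grasp point. The pads swing forward as they close: fully open they stand 13 mm farther back than shut.
Start: joints at [1.104, 0.333, 0.04, 1.465, -0.013, 1.343, -0.059], TCP at [0.234, -0.607, 0.231] pointing down, gripper open.
Joint ranges: [-2.58, 2.58], [-0.38, 2.09], [-1.3, 1.39], [0.25, 2.4], [-1.5, 4.64], [0.08, 2.09], [-2.65, 2.65]. Speed limits (rad/s): [2.22, 2.22, 2.79, 2.79, 3.14, 3.14, 3.14].

INTERFACE

Orientations are given as a unit quaternion [w, x, y, z].
In Python, from workcell import arm gives the robot as it stands.
- The arm moves only by the tool move_arm, never from a script. Its argument "targets" is a list of rows, each a list of 7 numbers: the turn, a rotation vector about the tool's x, y, z in rad, then the shift along the tool's x, y, z in m, then the gripper's target within -1 to 1 (shut at 1, half-way at 0, fully open at -1). In form: [[wx, wy, wz, tx, ty, tz, grip], ...]. A call has 1 to 10 rows; each row is the pose to reach, as a shift and turn from the pose measured when the call began, along the tool's axes at that moment; what a row does not reach only later rows make up. A row lasts 1/8 s, in which the tool goes at most 62.5 mm and 10.7 degrees, less where a joint would pass 70% of its speed; a pose out of reach is approached as far as the arm can. A call with a gripper value outside its range is refused whole. The fingers move at their own pace and stop on an object; the grip force is fixed at half the most. Time passes only in rows, so rows that repeat a pose let the fingers close. It gives the time, the measured TCP pose, the force and the opening at its end, in the units of the state.
- arm.get_state(): the state, without advancing time (a new reading comes with each control period).
- arm.get_image(name): name is "scene" or "top" or "wrist"; returns a dict with "image" (400x640x3 uint8, red, green, blue), "range_z" (400x640 float32, m along the optical axis (not along the pixel's ray), 0 where there is no reading), "K" (3x3 intrinsics, pixels), "extrinsics" (4x4, takes a point from camera to world coordinates). Camera axes: x right, y up, looking along -z (the intrinsics and any distortion apply to the point x, -y, -z); pixel columns grow to the right and rows downward; lengths in m; the calibration is good to about 2 mm. The wrist camera is an equidistant fisheye: a pixel r from the principal point sees the ray r / f radians off the axis. A picture is of the moment at which its call begins.
- arm.finish_job(): hands the job in, once; it reports no verdict.
Trained networks look in a picture, given as the dict that the camera call returned (one of the last four; its "shot" number tells which), for a name from the list of things; names that differ only in an ending like _2 or _b are one class to them, and where a whole thing is asked for, a point or a joint stands for the part that bears it (a point fixed in the world has none). Each returns a list of dicts, best first, with "score" (0 to 1); they miss things now and then, are a little off and sometimes report something else, mostly with a low value. They report only what shows in the picture. A call takes as long as a camera call. They do not tell look-alikes from the thing itself.
- arm.find_in(query, picture): "rect" ([left, top, width, height] in pixels, round what is visible of it).
- arm.outline_of(query, picture): "pixels" (400x640 bool, what is visible of it) and "rect" ([left, top, width, height] in pixels, round what is visible of it).
- arm.pinpoint(query, picture): "point" ([row, column] in pixels: a listed point, or the origin of a listed thing).
The state is a dict: "clock": time; "q": joint angles; "dq": joint speeds; "tau": joint torques, N m; "eef_pos": TCP position; "tool_rot": TCP orientation; "ft_force": force on the tool from outside, world axes, zero at the start; "ft_torque": the same for the moment, N m; "finger_gap": finger opening in m.
Only numpy, scipy, OpenCV 4.12 (cv2) and the standard library are available. Lean on these libraries where they do the work, as an engineer would, in place of code of your own. Each camera call takes 0.05 s, during which the arm holds its last target.

## Working session

There is one attempt and no reset: what is moved stays moved. The work goes in short steps, Python scripts to look and compute and a tool call to move; the robot and the scene stay as the last step left them, time stands still between calls to the robot, and variables do not carry over. Pictures are saved under pics/ and viewed, and the job is handed in when it is done.

Besides the shell and the picture viewer there is one more tool, called after "Emit:" by a JSON object that holds its "fn" and its "kwargs", one argument or row to a line. move_arm: Moves the arm, as the interface text tells. Its arguments: {"type":"object","properties":{"targets":{"type":"array"}},"required":["targets"]}

```bash
mkdir -p pics; ls; cat > h.py <<'E'
import numpy as np, cv2, pickle
from workcell import arm
def snap(n,f):
    p=arm.get_image(n); cv2.imwrite('pics/'+f+'.png',cv2.cvtColor(p['image'],cv2.COLOR_RGB2BGR)); pickle.dump(p,open('pics/'+f+'.pkl','wb')); return p
def px2w(p,r,c,z=None):
    K=p['K'];E=p['extrinsics']; d=np.array([(c-K[0,2])/K[0,0],-(r-K[1,2])/K[1,1],-1])
    if z is None: return E[:3,:3]@(d*p['range_z'][int(round(r)),int(round(c))])+E[:3,3]
    w=E[:3,:3]@d; return E[:3,3]+w*(z-E[2,3])/w[2]
E
python3 - <<'E'
from h import *
for n in('scene','top'):
    p=snap(n,n+'0'); print(n,p['K'].tolist(),p['extrinsics'].round(3).tolist(),[k for k in p])
s=arm.get_state(); print(s)
E
```

```text
pics
scene [[508.90152223081765, 0.0, 313.86762148161824], [0.0, 508.90152223081765, 203.14541781376045], [0.0, 0.0, 1.0]] [[-0.356, -0.561, 0.747, 1.714], [0.934, -0.203, 0.293, 0.45], [-0.013, 0.803, 0.596, 1.041], [0.0, 0.0, 0.0, 1.0]] ['image', 'range_z', 'K', 'extrinsics', 'shot']
top [[444.00870607697124, 0.0, 318.99743170459965], [0.0, 444.00870607697124, 197.45195907276644], [0.0, 0.0, 1.0]] [[-0.023, 0.991, -0.132, 0.363], [-0.999, -0.026, -0.028, -0.016], [-0.031, 0.132, 0.991, 1.207], [0.0, 0.0, 0.0, 1.0]] ['image', 'range_z', 'K', 'extrinsics', 'shot']
{'clock': 0.1, 'q': array([ 1.10375679,  0.33381134,  0.03988132,  1.46616117, -0.0133956 ,
        1.34330071, -0.05849333]), 'dq': array([-0.00072107, -0.0022045 , -0.00071816, -0.003259  ,  0.0022893 ,
        0.00071093,  0.00108758]), 'tau': array([ 3.91270558e-03, -6.60024118e+01,  1.37025408e+00, -4.06475437e+01,
        1.71588577e-02,  8.94747034e-03,  6.55901658e-05]), 'eef_pos': array([ 0.23356685, -0.60615507,  0.2305396 ]), 'tool_rot': array([-6.84455294e-04,  9.83135528e-01,  1.82877099e-01, -1.78373971e-04]), 'ft_force': array([ 0.22060079, -0.20810582,  0.83600358]), 'ft_torque': array([0.02581705, 0.06753692, 0.02691499]), 'finger_gap': 0.08541259427924974}
```

View pics/top0.png

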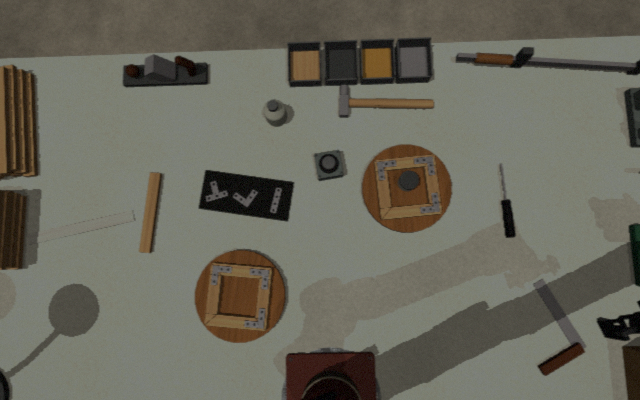

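View pics/scene0.png

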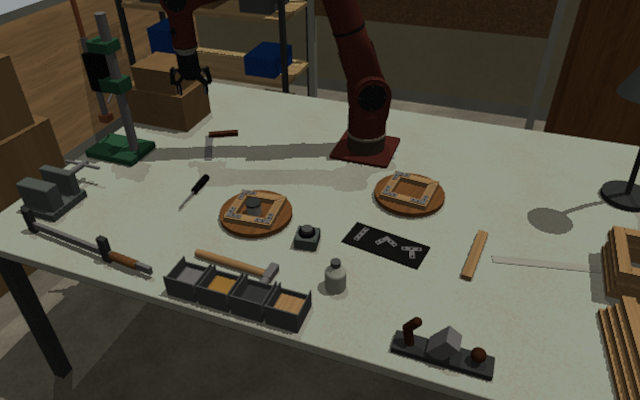

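The top view shows two jigs: one at about (407,188) with the tin inside, and one at (241,296). The robot's right is image right, so the first one is meant. I'll enlarge it, along with the mat and the button.

```bash
python3 - <<'E'
from h import *
p=pickle.load(open('pics/top0.pkl','rb'))
im=cv2.cvtColor(p['image'],cv2.COLOR_RGB2BGR)
a=cv2.resize(im[140:240,355:460],None,fx=4,fy=4,interpolation=cv2.INTER_CUBIC)
b=cv2.resize(im[140:240,195:300],None,fx=4,fy=4,interpolation=cv2.INTER_CUBIC)
o=np.hstack([b,a])[:, :]; o=cv2.convertScaleAbs(o,alpha=1.5)
cv2.imwrite('pics/crop1.png',cv2.resize(o,(800,380)))
p=snap('top','top1')
for q in ['bare_corner','fitted_corner_a','angle_spot','log_button_top','jig','angle','straight_spot','tee_spot','tin']:
    print(q,[(np.round(d['point'],1).tolist(),round(d['score'],2)) for d in arm.pinpoint(q,p)][:5])
    
E
```

```text
bare_corner [([320.3, 214.2], 0.97), ([215.2, 386.8], 0.55)]
fitted_corner_a [([324.3, 259.5], 0.93), ([207.1, 435.6], 0.88), ([156.4, 428.2], 0.87), ([269.3, 212.7], 0.82), ([271.5, 265.1], 0.71)]
angle_spot [([199.7, 244.3], 0.64), ([197.7, 243.7], 0.4)]
log_button_top [([159.9, 328.2], 0.43)]
jig [([189.2, 407.5], 0.87), ([294.6, 242.0], 0.69), ([159.3, 330.0], 0.53), ([105.2, 383.1], 0.42)]
angle [([191.9, 247.5], 0.69), ([162.7, 377.3], 0.34)]
straight_spot [([198.2, 277.6], 0.48)]
tee_spot [([193.8, 213.4], 0.71)]
tin [([178.5, 408.7], 0.75), ([200.0, 277.3], 0.23)]
```

View pics/crop1.png

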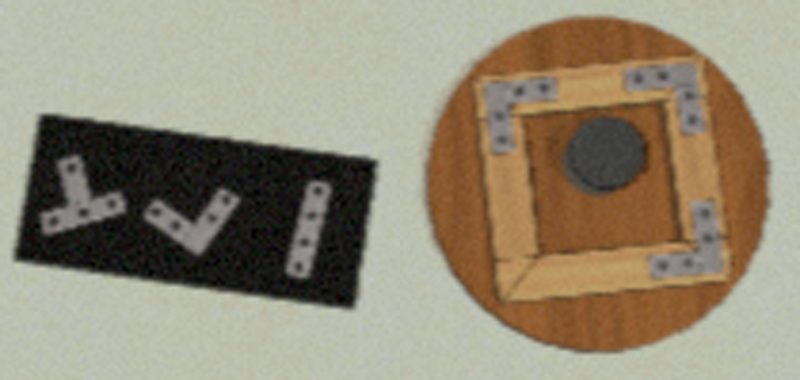

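The crop shows the right frame's three brackets and tin. The bare corner, with its mitre joint line, is at lower left, about (386,213) in the full picture. On the mat, left to right, are the T (213,194), the L with its elbow at about (246,202), and the straight plate (278,198). The L is the missing kind. Next I'll work out world positions.

```bash
python3 - <<'E'
from h import *
p=pickle.load(open('pics/top1.pkl','rb'))
f=lambda r,c,z:px2w(p,r,c,z)[:2].round(4)
for n,r,c,z in [('bare',215.2,386.8,.043),('bare_eye',212.7,386,.043),('fa',207.1,435.6,.046),('fb',156.4,428.2,.046),('angle_spot',199.7,244.3,.01),('spot_eye',202.5,246.7,.01),('angle org',191.9,247.5,.01),('btn',159.9,328.2,.062),('straight',198.2,277.6,.01),('tee',193.8,213.4,.01),('jig',189.2,407.5,.025)]: print(n,f(r,c,z))
# frame outer corners from crop
for n,x,y in [('tl',480,78),('tr',705,57),('br',730,278),('bl',500,300)]:
    print(n,f(140+y/3.81,355+(x-400)/3.81,.043))
# depth-based frame top: points with z .038-.05 near jig
rr,cc=np.mgrid[0:400,0:640]; K=p['K'];E=p['extrinsics'];d=p['range_z']
P=np.stack([(cc-K[0,2])/K[0,0]*d,-(rr-K[1,2])/K[1,1]*d,-d],-1)@E[:3,:3].T+E[:3,3]
def rect(sel,lo,hi):
    m=(P[...,2]>lo)&(P[...,2]<hi)&sel&(d>0)
    q=P[m][:,:2].astype(np.float32); print(len(q),P[m][:,2].mean().round(4)); r=cv2.minAreaRect(q); print(r); return cv2.boxPoints(r)
sel=np.zeros((400,640),bool); sel[145:235,360:455]=1
print('frame',rect(sel,.036,.052))
m=sel&(P[...,2]>.06); print('tin',P[m].mean(0))
m=sel&(P[...,2]>.018);  print('board',cv2.minEnclosingCircle(P[m][:,:2].astype(np.float32)))
sel=np.zeros((400,640),bool); sel[140:185,305:350]=1
m=sel&(P[...,2]>.056); print('btn',m.sum(),P[m].mean(0), cv2.minEnclosingCircle(P[m][:,:2].astype(np.float32)))
print('box',rect(sel,.033,.05))
# angle mask
hsv=cv2.cvtColor(p['image'],cv2.COLOR_RGB2HSV); v=hsv[...,2]
print('V',v[202,246],v[180,230],P[202,246],P[180,230])
m=np.zeros((400,640),np.uint8); m[185:212,228:262]=(v[185:212,228:262]>70)
ys,xs=np.nonzero(m); w=np.array([f(y,x,.01) for y,x in zip(ys,xs)],np.float32)
print(len(w),w.mean(0),cv2.minAreaRect(w),cv2.boxPoints(cv2.minAreaRect(w)))
for row in m[185:212,228:262]: print(''.join('#' if t else '.' for t in row))
E
```

```text
bare [ 0.4667 -0.1597]
bare_eye [ 0.4733 -0.1579]
fa [ 0.4844 -0.287 ]
fb [ 0.62   -0.2752]
angle_spot [0.522  0.2223]
spot_eye [0.5141 0.2157]
angle org [0.5433 0.2134]
btn [ 0.6148 -0.0101]
straight [0.5237 0.1309]
tee [0.5406 0.3076]
jig [ 0.5367 -0.22  ]
tl [ 0.6137 -0.1373]
tr [ 0.624  -0.2942]
br [ 0.4689 -0.3024]
bl [ 0.4578 -0.1448]
2279 0.0436
((0.5419417023658752, -0.21627672016620636), (0.16025234758853912, 0.16058458387851715), 4.382376194000244)
frame [[ 0.45591444 -0.14234181]
 [ 0.46818513 -0.3024569 ]
 [ 0.62796897 -0.29021162]
 [ 0.6156983  -0.13009655]]
tin [ 0.53594102 -0.19543778  0.18205722]
board ((0.49407804012298584, -0.15864095091819763), 0.19389256834983826)
btn 153 [ 0.59976149 -0.00919275  0.10627786] ((0.4960615038871765, -0.011660626158118248), 0.13346171379089355)
405 0.0403
((0.6092086434364319, -0.008468866348266602), (0.07106985151767731, 0.06963088363409042), 8.274916648864746)
box [[ 0.56903297  0.02086982]
 [ 0.5790544  -0.04803614]
 [ 0.6493843  -0.03780755]
 [ 0.6393629   0.0310984 ]]
V 96 21 [0.51547245 0.21751117 0.01044724] [0.57827062 0.2625
[... 497 characters left out ...]

.......................##..##.....
........##.............###.##.....
.......####...........#######.....
.........###.........#######......
.....##..#####......##.####.......
......#########....###..##........
.......#####..###..###.###........
........####..###########.........
..........##..##########..........
...........#############..........
............###########...........
..............########............
...............######.............
.................####.............
..................#...............
..................................
..................................
..................................
..................................
..................................
```

The frame fit is 160.3 x 160.6 mm with its top at 43.6 mm. That puts the bare corner at (0.472, -0.156), and the network's point agrees within 6 mm. The L's elbow is at about (0.515, 0.218) and the button at about (0.610, -0.009).

```bash
cat >> h.py <<'E'
from scipy.spatial.transform import Rotation as R
def delta(*tg):
    s=arm.get_state(); w,x,y,z=s['tool_rot']; r=R.from_quat([x,y,z,w])
    down=r.as_matrix(); print('z axis',down[:,2].round(4),'pos',s['eef_pos'].round(4),'t',s['clock'],'gap',s['finger_gap'],'f',s['ft_force'].round(1))
    for t in tg: print(t, r.inv().apply(np.array(t)-s['eef_pos']).round(4))
E
python3 -c "
from h import *
delta((.472,-.156,.16),(.472,-.156,.065))"
```

```text
z axis [-0.e+00  1.e-04 -1.e+00] pos [ 0.2337 -0.6065  0.2313] t 0.6 gap 0.08535850704653011 f [-0.4 -0.   0.3]
(0.472, -0.156, 0.16) [ 0.3843 -0.3347  0.0713]
(0.472, -0.156, 0.065) [ 0.3843 -0.3347  0.1663]
```

Emit:
{"fn": "move_arm", "kwargs": {
  "targets": [
    [0,0,0,0.043,-0.037,0.005,1],
    [0,0,0,0.086,-0.074,0.01,1],
    [0,0,0,0.128,-0.112,0.015,1],
    [0,0,0,0.171,-0.149,0.02,1],
    [0,0,0,0.214,-0.186,0.025,1],
    [0,0,0,0.257,-0.223,0.03,1],
    [0,0,0,0.3,-0.26,0.035,1],
    [0,0,0,0.342,-0.298,0.04,1],
    [0,0,0,0.384,-0.335,0.05,1],
    [0,0,0,0.384,-0.335,0.07,1]
  ]
}}

```text
clock: 1.85
eef_pos: [0.4741, -0.1512, 0.1621]
tool_rot: [0.0, 0.982, 0.186, 0.002]
ft_force: [-0.5, -0.4, -0.7]
finger_gap: -0.0
```

```bash
python3 - <<'E'
from h import *
p=snap('wrist','wrist1'); print(p['K'],p['extrinsics'].round(3))
delta((.472,-.156,.16),(.472,-.156,.065))
t=snap('top','top2');im=cv2.cvtColor(t['image'],cv2.COLOR_RGB2BGR)
cv2.imwrite('pics/top2c.png',cv2.resize(im[130:260,340:480],None,fx=4,fy=4))
E
```

```text
[[309.70691629   0.         322.17181845]
 [  0.         309.70691629 198.00134421]
 [  0.           0.           1.        ]] [[ 0.367  0.892  0.265  0.541]
 [-0.93   0.351  0.106 -0.124]
 [ 0.001 -0.285  0.958  0.305]
 [ 0.     0.     0.     1.   ]]
z axis [-0.0018  0.001  -1.    ] pos [ 0.4714 -0.1533  0.1588] t 1.9 gap 8.481072645536455e-06 f [-1.7 -0.9 -2.2]
(0.472, -0.156, 0.16) [-0.0005  0.0027 -0.0012]
(0.472, -0.156, 0.065) [-0.0003  0.0028  0.0938]
```

View pics/wrist1.png

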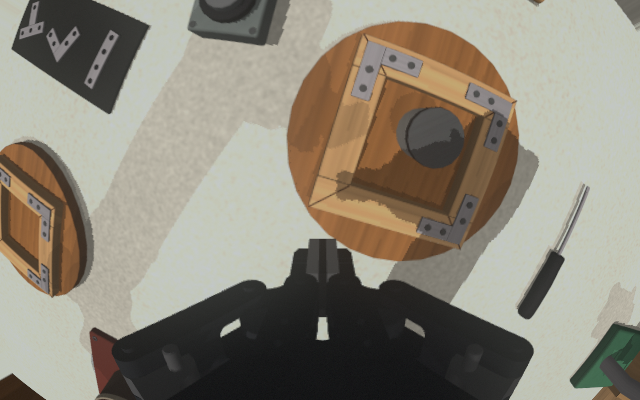

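The wrist view shows the bare corner with its mitre line, from outer (311,205) to inner about (347,180). The fingertips (322,240) are above and just short of it, as expected from the camera's slant. I'll cross-check by projecting this pixel, and the L's in the same view.

```bash
cat >> h.py <<'E'
def fe(p,r,c,z):
    K=p['K'];E=p['extrinsics'];x=c-K[0,2];y=r-K[1,2];rho=np.hypot(x,y);th=rho/K[0,0]
    d=np.array([np.sin(th)*x/rho,-np.sin(th)*y/rho,-np.cos(th)]);w=E[:3,:3]@d
    return E[:3,3]+w*(z-E[2,3])/w[2]
E
python3 - <<'E'
from h import *
p=pickle.load(open('pics/wrist1.pkl','rb'))
im=cv2.cvtColor(p['image'],cv2.COLOR_RGB2BGR)
cv2.imwrite('pics/w1c.png',cv2.resize(im[120:260,270:430],None,fx=4,fy=4))
for r,c in[(205,311),(180,347),(192,329),(36,364),(101,514),(246,461)]: print(r,c,fe(p,r,c,.043).round(4))
p=snap('wrist','wrist1b')
print([(d['point'],d['score'],fe(p,*d['point'],.043)) for d in arm.pinpoint('bare_corner',p)])
print([(d['point'],d['score'],fe(p,*d['point'],.01)) for d in arm.pinpoint('angle_spot',p)])
print([(d['point'],d['score'],fe(p,*d['point'],.062)) for d in arm.pinpoint('log_button_top',p)])
E
```

```text
205 311 [ 0.459  -0.1456  0.043 ]
180 347 [ 0.4918 -0.1666  0.043 ]
192 329 [ 0.476 -0.156  0.043]
36 364 [ 0.6128 -0.1332  0.043 ]
101 514 [ 0.6252 -0.2871  0.043 ]
246 461 [ 0.4729 -0.3008  0.043 ]
[([192.2, 326.7], 0.78, array([ 0.47150662, -0.15742561,  0.043     ]))]
[([49.0, 57.2], 0.82, array([0.51644786, 0.21392061, 0.01      ]))]
[([229.9, 454.2], 0.62, array([ 0.48551478, -0.27464579,  0.062     ]))]
```

View pics/w1c.png

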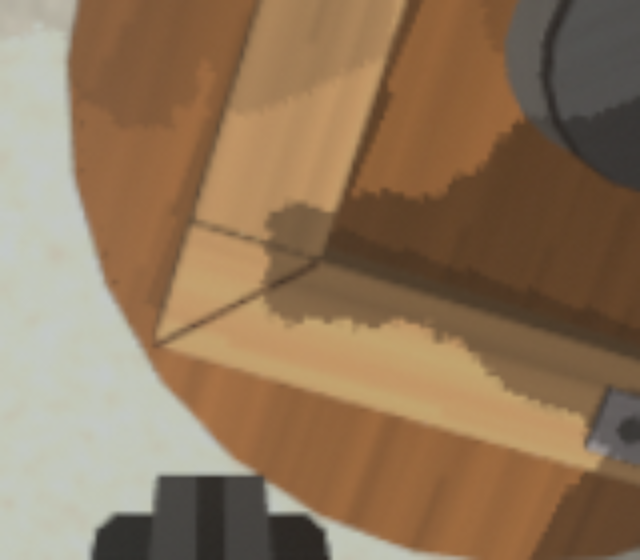

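All the estimates agree at about (0.473, -0.156), so I descend to about 20 mm above the corner and hold.

```bash
python3 -c "
from h import *
delta((.473,-.156,.065))"
```

```text
z axis [ 9.e-04 -4.e-04 -1.e+00] pos [ 0.4717 -0.1568  0.1622] t 2.15 gap 0.00015387512416498573 f [ 1.  -0.4 -1.1]
(0.473, -0.156, 0.065) [ 0.0014 -0.0003  0.0972]
```

Emit:
{"fn": "move_arm", "kwargs": {
  "targets": [
    [0,0,0,0.001,0,0.03,1],
    [0,0,0,0.001,0,0.06,1],
    [0,0,0,0.001,0,0.08,1],
    [0,0,0,0.001,0,0.092,1],
    [0,0,0,0.001,0,0.098,1],
    [0,0,0,0.001,0,0.098,1],
    [0,0,0,0.001,0,0.098,1],
    [0,0,0,0.001,0,0.098,1],
    [0,0,0,0.001,0,0.098,1],
    [0,0,0,0.001,0,0.098,1]
  ]
}}

```text
clock: 3.4
eef_pos: [0.4728, -0.1565, 0.0643]
tool_rot: [0.0, 0.983, 0.182, 0.0]
ft_force: [0.2, -0.0, 0.3]
finger_gap: 0.0003
```

Emit:
{"fn": "move_arm", "kwargs": {
  "targets": [
    [0,0,0,0,0,0,1],
    [0,0,0,0,0,0,1],
    [0,0,0,0,0,0,1],
    [0,0,0,0,0,0,1],
    [0,0,0,0,0,0,1],
    [0,0,0,0,0,0,1],
    [0,0,0,0,0,0,1],
    [0,0,0,0,0,0,1],
    [0,0,0,0,0,0,1],
    [0,0,0,0,0,0,1]
  ]
}}

```text
clock: 4.65
eef_pos: [0.4727, -0.1565, 0.0643]
tool_rot: [0.0, 0.983, 0.182, 0.0]
ft_force: [-0.8, -0.1, 0.4]
finger_gap: 0.0002
```

Emit:
{"fn": "move_arm", "kwargs": {
  "targets": [
    [0,0,0,0,0,0,1],
    [0,0,0,0,0,0,1],
    [0,0,0,0,0,0,1],
    [0,0,0,0,0,0,1],
    [0,0,0,0,0,0,1],
    [0,0,0,0,0,0,1],
    [0,0,0,0,0,0,1],
    [0,0,0,0,0,0,1]
  ]
}}

```text
clock: 5.65
eef_pos: [0.4728, -0.1565, 0.0643]
tool_rot: [0.0, 0.983, 0.182, 0.0]
ft_force: [-0.4, -0.8, 0.2]
finger_gap: -0.0002
```

```bash
python3 -c "
from h import *
p=snap('wrist','w2')
delta((.473,-.156,.2),(.515,.217,.2))"
```

```text
z axis [ 1.1e-03 -5.0e-04 -1.0e+00] pos [ 0.4728 -0.1565  0.0643] t 5.7 gap -0.0004218478508230428 f [-0.3 -0.1 -1. ]
(0.473, -0.156, 0.2) [ 0.0005 -0.0002 -0.1357]
(0.515, 0.217, 0.2) [ 0.1733 -0.3335 -0.1359]
```

View pics/w2.png

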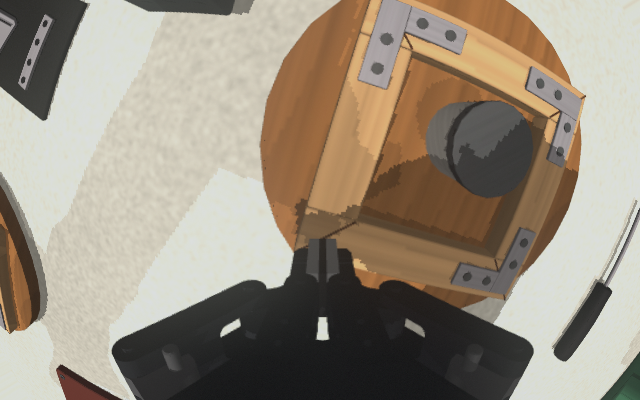

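The fingertips (322,240) stand over the bare corner's mitre joint, held 2.3 s. I add a short extra hold, then rise and cross to the L plate.

Emit:
{"fn": "move_arm", "kwargs": {
  "targets": [
    [0,0,0,0,0,0,1],
    [0,0,0,0,0,0,1],
    [0,0,0,0,0,0,1],
    [0,0,0,0,0,-0.05,1],
    [0,0,0,0,0,-0.1,1],
    [0,0,0,0,0,-0.135,1],
    [0,0,0,0.03,-0.055,-0.135,1],
    [0,0,0,0.058,-0.11,-0.135,1],
    [0,0,0,0.086,-0.165,-0.135,1],
    [0,0,0,0.115,-0.22,-0.135,1]
  ]
}}

```text
clock: 6.95
eef_pos: [0.5012, 0.0919, 0.1995]
tool_rot: [0.001, 0.983, 0.182, 0.001]
ft_force: [1.3, -0.4, 0.7]
finger_gap: 0.0001
```

```bash
python3 -c "
from h import *
delta((.515,.217,.2),(.515,.217,.13))"
```

```text
z axis [ 1.9e-03 -8.0e-04 -1.0e+00] pos [0.5012 0.0919 0.1995] t 6.95 gap 5.5785832792712126e-05 f [ 1.3 -0.4  0.7]
(0.515, 0.217, 0.2) [ 0.0576 -0.1119 -0.0006]
(0.515, 0.217, 0.13) [ 0.0575 -0.112   0.0694]
```

Emit:
{"fn": "move_arm", "kwargs": {
  "targets": [
    [0,0,0,0.028,-0.055,0,1],
    [0,0,0,0.0575,-0.112,0,1],
    [0,0,0,0.0575,-0.112,0.02,1],
    [0,0,0,0.0575,-0.112,0.05,1],
    [0,0,0,0.0575,-0.112,0.05,1],
    [0,0,0,0.0575,-0.112,0.05,1]
  ]
}}

```text
clock: 7.7
eef_pos: [0.5153, 0.2167, 0.1503]
tool_rot: [0.001, 0.983, 0.181, 0.001]
ft_force: [0.2, 0.1, 0.8]
finger_gap: 0.0001
```

```bash
python3 - <<'E'
from h import *
p=snap('wrist','w3')
print([(d['point'],d['score'],fe(p,*d['point'],.01)) for d in arm.pinpoint('angle_spot',p)])
print([(d['point'],d['score'],fe(p,*d['point'],.01)) for d in arm.pinpoint('angle',p)])
print([(d['point'],d['score'],fe(p,*d['point'],.062)) for d in arm.pinpoint('log_button_top',p)])
delta((.515,.217,.03))
E
```

```text
[([185.2, 322.2], 0.59, array([0.51567757, 0.21758357, 0.01      ]))]
[([164.1, 326.5], 0.89, array([0.53597427, 0.22107668, 0.01      ])), ([267.3, 607.7], 0.19, array([ 0.55731247, -0.24326756,  0.01      ]))]
[([195.2, 564.7], 0.87, array([ 0.60652155, -0.00412075,  0.062     ]))]
z axis [ 3.6e-03 -5.0e-04 -1.0e+00] pos [0.5155 0.217  0.1505] t 7.9 gap 3.915945306748029e-05 f [-0.2 -0.  -0.3]
(0.515, 0.217, 0.03) [-0.0009 -0.0004  0.1205]
```

View pics/w3.png

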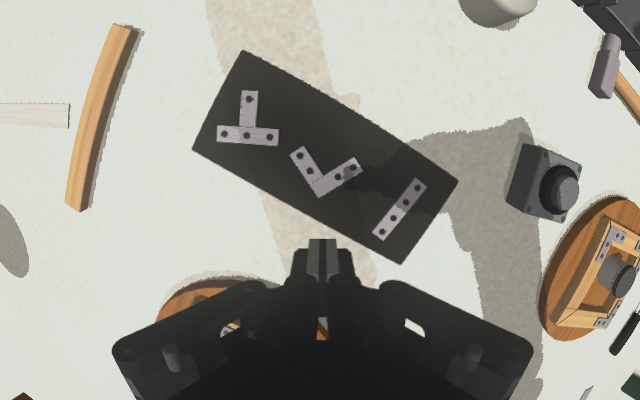

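The wrist view shows the L's elbow at (322,185), between the T (247,130) and the straight plate (400,210). The spot projects to (0.5157, 0.2176), agreeing with the top view. I descend to z = 0.031 and hold.

Emit:
{"fn": "move_arm", "kwargs": {
  "targets": [
    [0,0,0,0,0,0.04,1],
    [0,0,0,0,0,0.08,1],
    [0,0,0,0,0,0.1,1],
    [0,0,0,0,0,0.112,1],
    [0,0,0,0,0,0.119,1],
    [0,0,0,0,0,0.119,1],
    [0,0,0,0,0,0.119,1],
    [0,0,0,0,0,0.119,1],
    [0,0,0,0,0,0.119,1],
    [0,0,0,0,0,0.119,1]
  ]
}}

```text
clock: 9.15
eef_pos: [0.516, 0.217, 0.0316]
tool_rot: [0.001, 0.983, 0.182, 0.002]
ft_force: [-0.7, 0.0, -0.3]
finger_gap: -0.0003
```

Emit:
{"fn": "move_arm", "kwargs": {
  "targets": [
    [0,0,0,0,0,0,1],
    [0,0,0,0,0,0,1],
    [0,0,0,0,0,0,1],
    [0,0,0,0,0,0,1],
    [0,0,0,0,0,0,1],
    [0,0,0,0,0,0,1],
    [0,0,0,0,0,0,1],
    [0,0,0,0,0,0,1],
    [0,0,0,0,0,0,1],
    [0,0,0,0,0,0,1]
  ]
}}

```text
clock: 10.4
eef_pos: [0.5161, 0.217, 0.0317]
tool_rot: [0.001, 0.983, 0.182, 0.002]
ft_force: [0.4, -0.3, -0.1]
finger_gap: -0.0002
```

Emit:
{"fn": "move_arm", "kwargs": {
  "targets": [
    [0,0,0,0,0,0,1],
    [0,0,0,0,0,0,1],
    [0,0,0,0,0,0,1],
    [0,0,0,0,0,0,1],
    [0,0,0,0,0,0,1],
    [0,0,0,0,0,0,1],
    [0,0,0,0,0,0,1],
    [0,0,0,0,0,0,1],
    [0,0,0,0,0,0,1],
    [0,0,0,0,0,0,1]
  ]
}}

```text
clock: 11.65
eef_pos: [0.516, 0.217, 0.0317]
tool_rot: [0.001, 0.983, 0.182, 0.002]
ft_force: [-0.4, 0.7, -0.7]
finger_gap: 0.0004
```

```bash
python3 - <<'E'
from h import *
p=snap('wrist','w4')
delta((.515,.217,.18),(.609,-.009,.18))
E
```

```text
z axis [ 3.9e-03 -5.0e-04 -1.0e+00] pos [0.5161 0.217  0.0317] t 11.7 gap 0.0003695943867834513 f [-0.4 -0.8  1.4]
(0.515, 0.217, 0.18) [-5.000e-04 -1.000e-04 -1.483e-01]
(0.609, -0.009, 0.18) [ 0.0066  0.2445 -0.1479]
```

View pics/w4.png

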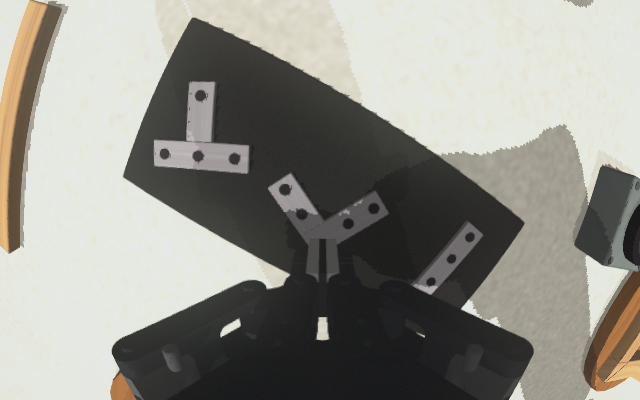

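The fingertips (322,240) point at the L's elbow, held 2.5 s. Next I rise and go to the button.

Emit:
{"fn": "move_arm", "kwargs": {
  "targets": [
    [0,0,0,0,0,-0.05,1],
    [0,0,0,0,0,-0.1,1],
    [0,0,0,0,0,-0.145,1],
    [0,0,0,0.001,0.05,-0.148,1],
    [0,0,0,0.003,0.1,-0.148,1],
    [0,0,0,0.004,0.15,-0.148,1],
    [0,0,0,0.005,0.2,-0.148,1],
    [0,0,0,0.007,0.244,-0.148,1],
    [0,0,0,0.007,0.244,-0.13,1],
    [0,0,0,0.007,0.244,-0.13,1]
  ]
}}

```text
clock: 12.95
eef_pos: [0.608, -0.0078, 0.1605]
tool_rot: [-0.0, 0.983, 0.182, 0.0]
ft_force: [-0.9, 0.8, 1.3]
finger_gap: -0.0001
```

```bash
python3 - <<'E'
from h import *
p=snap('wrist','w5')
print([(d['point'],d['score'],fe(p,*d['point'],.062)) for d in arm.pinpoint('log_button_top',p)])
delta((.609,-.009,.062))
E
```

```text
[([196.4, 325.0], 0.86, array([ 0.61009238, -0.00849814,  0.062     ])), ([136.8, 71.2], 0.42, array([0.57813941, 0.24919097, 0.062     ]))]
z axis [ 3.3e-03  1.0e-04 -1.0e+00] pos [ 0.6088 -0.0068  0.1622] t 13.05 gap -0.0003040533847454333 f [-0.1 -0.6  0.2]
(0.609, -0.009, 0.062) [-0.0009  0.002   0.1002]
```

View pics/w5.png

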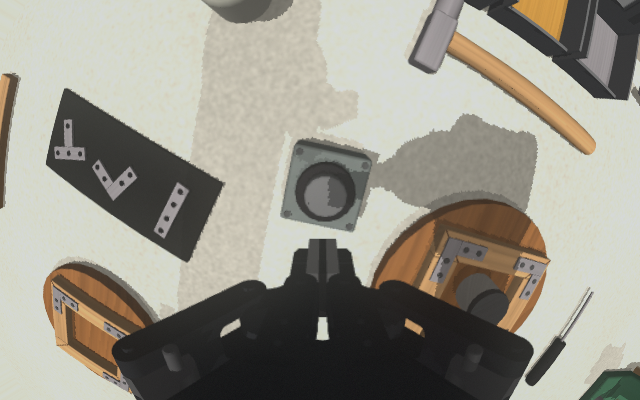

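The button's face is at (325,195) and projects to (0.610, -0.0085), matching the top view. I press in stages.

Emit:
{"fn": "move_arm", "kwargs": {
  "targets": [
    [0,0,0,0,0.002,0.04,1],
    [0,0,0,0,0.002,0.07,1],
    [0,0,0,0,0.002,0.085,1],
    [0,0,0,0,0.002,0.095,1],
    [0,0,0,0,0.002,0.099,1],
    [0,0,0,0,0.002,0.102,1],
    [0,0,0,0,0.002,0.104,1],
    [0,0,0,0,0.002,0.106,1],
    [0,0,0,0,0.002,0.1065,1],
    [0,0,0,0,0.002,0.1065,1]
  ]
}}

```text
clock: 14.3
eef_pos: [0.6104, -0.0085, 0.0562]
tool_rot: [0.0, 0.983, 0.183, 0.002]
ft_force: [0.5, 1.0, 4.7]
finger_gap: 0.0
```

Emit:
{"fn": "move_arm", "kwargs": {
  "targets": [
    [0,0,0,0,0,0.001,1],
    [0,0,0,0,0,0.002,1],
    [0,0,0,0,0,0.002,1],
    [0,0,0,0,0,0.002,1]
  ]
}}

```text
clock: 14.8
eef_pos: [0.6105, -0.0085, 0.0559]
tool_rot: [0.001, 0.983, 0.183, 0.002]
ft_force: [-7.5, -0.1, 17.8]
finger_gap: -0.0003
```

The force rose from 4.7 to 17.8 N with no further travel, so the button is bottomed. I raise straight up and clear.

Emit:
{"fn": "move_arm", "kwargs": {
  "targets": [
    [0,0,0,0,0,-0.005,1],
    [0,0,0,0,0,-0.015,1],
    [0,0,0,0,0,-0.05,1],
    [0,0,0,0,0,-0.1,1],
    [0,0,0,0,0,-0.15,1],
    [0,0,0,0,0,-0.18,1],
    [0,0,0,0,0,-0.18,1],
    [0,0,0,0,0,-0.18,1]
  ]
}}

```text
clock: 15.8
eef_pos: [0.6092, -0.0087, 0.2351]
tool_rot: [0.001, 0.983, 0.182, 0.002]
ft_force: [0.4, -0.2, -0.1]
finger_gap: -0.0001
```

```bash
python3 - <<'E'
from h import *
p=snap('wrist','w6'); t=snap('top','top6')
a=pickle.load(open('pics/top0.pkl','rb'))
print([(d['point'],d['score'],fe(p,*d['point'],.062)) for d in arm.pinpoint('log_button_top',p)])
# button height by scene camera
s=snap('scene','sc6'); s0=pickle.load(open('pics/scene0.pkl','rb'))
sl=(slice(222,234),slice(300,316))
print('btn depth diff scene mm',np.median((s['range_z']-s0['range_z'])[sl])*1e3)
g=lambda i:cv2.GaussianBlur(i['image'],(0,0),1.5).astype(int)
print('mat diff',np.abs(g(t)-g(a))[185:212,200:262].max())
delta((.609,-.009,.2))
im=lambda i:cv2.cvtColor(i['image'],cv2.COLOR_RGB2BGR)
cv2.imwrite('pics/c6.png',cv2.resize(np.vstack([im(s0)[170:280,180:440],im(s)[170:280,180:440]]),None,fx=2.6,fy=2.6))
E
```

```text
[]
btn depth diff scene mm 0.7827878
mat diff 30
z axis [ 2.9e-03 -3.0e-04 -1.0e+00] pos [ 0.6091 -0.0085  0.2347] t 16.0 gap -5.065295957572061e-05 f [-0.4  0.1 -0.2]
(0.609, -0.009, 0.2) [-0.0004  0.0004  0.0347]
```

View pics/c6.png

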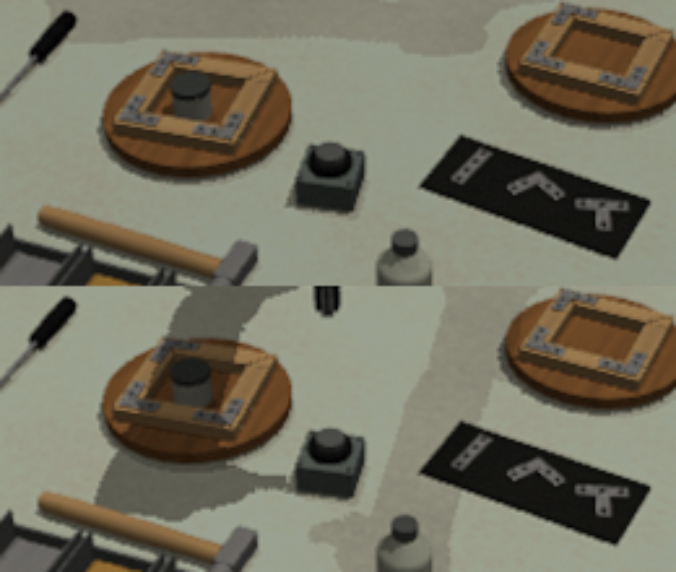

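View pics/w6.png

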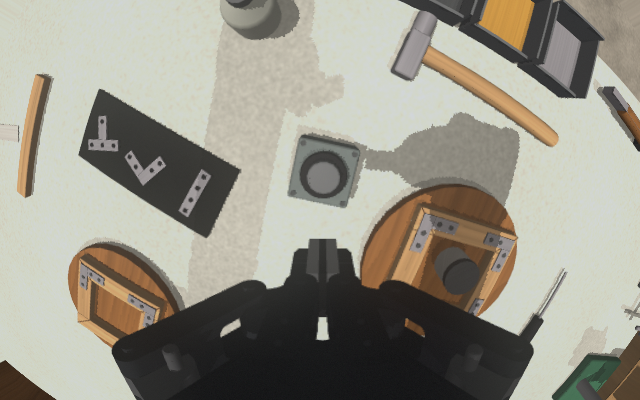

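The before (top) and after (bottom) scene crops match apart from arm shadows. The button is back up, the plates and tin have not moved, and the fingers are clear at z = 0.235. I'm handing in.

```bash
python3 -c "
from workcell import arm
print(arm.finish_job())"
```

```text
the job is handed in; nothing more can be done
None
```

I did the three steps in the order asked and handed the job in at about 16 s, under the 58 s limit.

- **Bare corner:** I pointed at the bare corner of the right-hand jig, the one with the tin inside. The fingertips were at (0.473, -0.156), about 21 mm above the wood, for about 2.6 s.
- **L plate:** I pointed at the elbow of the spare L plate at (0.516, 0.217), about 22 mm above its top face, for about 2.5 s.
- **Button:** I pressed it until the force rose to 17.8 N with almost no further travel (about 6 mm in all). I then let it up and moved clear to z = 0.235.

**Last checks:**
- The before and after scene pictures show the button back up, to within 1 mm by depth, and the plates, tin and frame where they were.
- The wrist force is back to about 0.
- The brightness difference over the mat in the top view was 30. I put it down to the arm's shadow, because the plates look unmoved in both views.
- The network did not report the button in the last wrist picture, though it is plainly visible there.

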